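# Lift a stack of specimen carriers out of its pot with a sprung bayonet key

## Robot

A 6-joint arm with a two-finger parallel gripper is mounted at the origin on a cart in front of the work surface, level with it; the furniture and walls round the work are solid. World frame = base frame: x ahead of the robot, y to its left, z up, the work surface at z = 0. Lengths are in m, angles in rad, forces in N, time in s.
With the tool pointing down it reaches from about 0.325 to 0.85 m from the base axis. Payload 15.5 kg.
Tool frame: the origin (TCP) lies at the very end of the fingers, on their centre line; the grasp point (between the pads) lies 19 mm behind it (env.hold_point_z is the distance from the TCP to the grasp point, in m); z points along the fingers, y is the line along which they close (so a half turn about z gives the same grasp; the last joint's range is limited). The gripper opens to 91 mm and grips with 3 to 60 N. Pads are 32 mm wide; open, the fingers measure 118 mm over their backs; the gripper's body (76 mm by 178 mm) begins 60 mm behind the grasp point.
Start: joints at [-1.232, 0.494, 1.345, -0, 1.302, -0.096], TCP at [0.263, -0.567, 0.214] pointing down, gripper open.
Joint ranges: [-2.91, 2.91], [-0.82, 2.16], [0.22, 2.67], [-1.22, 4.37], [0.12, 2.79], [-3.08, 3.08]. Speed limits (rad/s): [1.89, 1.89, 2.57, 3.01, 3.01, 3.01].

## Interface

Orientations are given as a rotation vector (axis times angle).
In Python, from station import env, grab_frame, calibration, workorder gives the robot as it stands.
- The arm moves only by the tool arm_command, never from a script. Its argument "steps" is text: rows parted by semicolons, each of 7 numbers parted by spaces: the shift along the tool's x, y, z in mm, then the turn, a rotation vector about the tool's x, y, z in rad, then the finger opening in mm, from 0 to 91.2. In form: tx ty tz wx wy wz gripper; .... A call has 1 to 10 rows; each row shifts and turns the commanded pose from where the row before left it, along the tool's axes as they then stand; what a row does not reach is not made up. A row lasts 1/10 s, in which the tool goes at most 50 mm and 8.59 degrees, less where a joint would pass 70% of its speed; a pose out of reach is approached as far as the arm can. A call is refused whole if a number of a shift passes 50 or a number of a turn 0.15, either way. A call with a gripper value outside its range is refused whole. The fingers move at their own pace and stop on an object; "newtons" is the grip in N (left out, the last holds). Time passes only in rows, so rows that do not move let the fingers close. It gives the time, the measured TCP pose, the force, the opening and the grip force at its end, in the units of the state.
- env.get_obs(): the state, without advancing time (a new reading comes with each control period).
- grab_frame(name): name is "side" or "top" or "wrist"; returns (picture, depth): 384x512x3 uint8, red, green, blue; 384x512 float32, m along the optical axis (not along the pixel's ray), 0 where there is no reading.
- calibration(name): a dict with "fx", "fy", "cx", "cy" (pixels), "pose" (4x4, takes a point from camera to world coordinates). Camera axes: x right, y up, looking along -z (the intrinsics and any distortion apply to the point x, -y, -z); pixel columns grow to the right and rows downward; lengths in m; the calibration is good to about 2 mm. The wrist camera is an equidistant fisheye: a pixel r from the principal point sees the ray r / f radians off the axis. A picture is of the moment at which its call begins: read the wrist's pose just before it. calibration takes no time and is no camera call; for the wrist camera it gives the pose at the moment of the call.
- workorder.hand_in(): hands the job in; it is judged then, once.
The state is a dict: "clock": time; "q": joint angles; "dq": joint speeds; "tau": joint torques, N m; "ee_pos": TCP position; "orientation": TCP orientation; "wrist_force": force on the tool from outside, world axes, zero at the start; "ft_torque": the same for the moment, N m; "width": finger opening in m; "grip_force": force on a finger pad.
Only numpy, scipy, OpenCV 4.12 (cv2) and the standard library are available. Lean on these libraries where they do the work, as an engineer would, in place of code of your own. Each camera call takes 0.05 s, during which the arm holds its last target. There are 200 camera calls.

## Task

Take the lifting key out of its stand and thread its cross-bar gently down through all three slotted carriers in the steel pot, feeling for the lower slots, which are out of line; press the sprung collar until the bar is free below, and give the key a quarter turn so that the bar springs up into the groove under the lowest carrier. Lift the whole stack out together and set it down gently, level and centred, on the seat of the white drain stand between its pins. Let go of the key, leaving it upright and locked in the stack, and do not knock over the two vials.

Things in the scene. Friction and masses are not known exactly. Their poses are not given: they have to be found in the camera images.
- key: Loose lifting key, 104 mm tall, about 0.19 kg, hanging upright by its collar in a fixed grey tube stand (42 mm across, 50 mm high). Origin: centre of the underside of the steel cross-bar at its foot, 6 mm above the bench; z up the rod. Bar 24 mm along x, 8 mm along y, 7 mm high, lower edges bevelled 1 mm; same after half a turn. Rod 8 mm thick.
- key_bar (a point): Point on the key's axis level with the upper side of its cross-bar, 7 mm above the key's origin; axes as the key's.
- key_handle (a point): Where to hold the key, 91 mm above its origin: black handle block, 44 mm along the key's x (in line with the bar), 16 mm along its y, from 70 to 104 mm above the origin. Grip it across y from above, with about 30 N. Below it a round housing, 22 mm across, from 59 to 70 mm.
- key_spring (a point): Fixed point on the key's axis 44 mm above its origin: underside of the relaxed collar, a steel disc 36 mm across, 5 mm thick. The collar slides up the rod by up to 9.5 mm against a spring: about 3 N to start it, 0.9 N more per mm.
- carrier_top: Topmost of three identical loose aluminium carriers stacked in the pot: 60 mm discs, 14 mm thick, about 0.11 kg each. Origin: centre of its underside, z up. Under each carrier a groove 14 mm wide, 28 mm long, 3 mm deep runs along its y, across the slot. A rim notch at its +y stands round the pot's rib and lets it turn about 0.5 rad either way from the pot's x axis, no further.
- top_slot (a point): Centre of the stack's top face, in the mouth of the top carrier's through slot (28 mm along x, 12 mm along y). The other two carriers are not measured: each is centred within about 1 mm of the pot's axis but turned its own way within 0.5 rad, so a bar that has passed one slot mostly lands on the next face, 14 or 28 mm down, and must be turned lightly until it drops.
- pot: Fixed round steel pot, 69 mm across (foot 75 mm), 54 mm high, bore 63 mm, its rib 5 mm wide inside the wall at +y. Origin: centre of its underside; z up. Gentle: no more than 40 N on the pot, directly or through the stack.
- pot_seat (a point): Centre of the pot's seat, 20 mm up, on which the stack rests (its top 42 mm higher); below is a well 36 mm wide, 16 mm deep where the bar can turn. With the bar's underside 50.5 mm below the stack's top (collar pressed 6.5 mm, about 9 N) it is 1.5 mm clear of the lowest carrier; locked in the groove it is 46 mm below, and the spring still clamps with about 5 N.
- drain_stand: Fixed, empty white round stand, foot 86 mm across, seat ring 68 mm across, with six upright steel pins 6 mm thick round it, tops 34 mm up, on a 75 mm circle (69 mm clear across). Origin: centre of its underside; z up. No more than 40 N on it.
- stand_seat (a point): Centre of the drain stand's flat seat, 20 mm up, where the stack goes; in its middle a well 36 mm wide and 16 mm deep takes the key's bar.
- vial_1: Bystander: loose white vial with a black cap, 27 mm across, 56 mm tall, upright; origin at the centre of its base.
- vial_2: Bystander: loose white vial with a white cap, 27 mm across, 56 mm tall, upright; origin at the centre of its base.
Things that resemble listed ones, but are neither listed nor needed, are in the scene too. Leave any turquoise look-alike of the key alone. Leave any yellow look-alike of the pot alone.

How it is judged:
On the way, in this order (a step that is already met when the one before it is completed fails the run):
1. the key is threaded down through all three carriers in the pot, its cross-bar clear below the lowest (z of key_bar in the frame of carrier_top below -0.027 m and horizontal distance between carrier_top and pot below 0.006 m and horizontal distance between key_bar and carrier_top below 0.008 m), for 0.1 s.
2. the whole stack hangs clear above the pot on the key, the cross-bar seated in the groove under the lowest carrier (z of key_bar in the frame of carrier_top between -0.0265 and -0.0235 m and height (world z) of carrier_top above 0.085 m), for 0.2 s.
At the end, for the whole second after the job is handed in: all three carriers on the stand's seat: top one level (0.05 rad), within 6 mm of the stand's axis, underside 48 mm (+-2.5) above its origin; key bar in the lowest carrier's groove (bar top 25 mm, +-1.5, below the top one's underside), key upright (0.08 rad), all released and at rest (z of key_bar in the frame of carrier_top between -0.0265 and -0.0235 m and horizontal distance between carrier_top and drain_stand below 0.006 m and z of carrier_top in the frame of drain_stand between 0.0455 and 0.0505 m and angle between carrier_top's own z axis and vertical below 0.05 rad and angle between key's own z axis and vertical below 0.08 rad and linear speed of each of carrier_top, key below 0.01 m/s); the robot touches nothing.
It fails at once if the pot, and so the carriers in it, is pressed with more than 40 N (contact force between pot and anything else above 40 N).
It fails at once if the drain stand is pressed with more than 40 N (contact force between drain_stand and anything else above 40 N).
It fails at once if a vial is knocked over (angle between any of vial_1, vial_2's own z axis and vertical above 0.5 rad).
It also fails if it takes over 72 s, if anything falls off the work surface, if the arm or the gripper's body presses on something with over 40 N, if the wrist force passes 120 N, or if a joint passes its speed limit or range.

## Working session

There is one attempt and no reset: what is moved stays moved. The work goes in short steps, Python scripts to look and compute and a tool call to move; the robot and the scene stay as the last step left them, time stands still between calls to the robot, and variables do not carry over. Pictures are saved under pics/ and viewed, at most 10 in all, crops included, and the job is handed in when it is done.

Besides the shell and the picture viewer there is one more tool, called by a JSON object that holds its "api" and its "payload". arm_command: Moves the arm, as the interface text tells. Its arguments: {"type":"object","properties":{"steps":{"type":"string"},"newtons":{"type":"number"}},"required":["steps"]}

```bash
ls; mkdir -p pics; python3 - <<'E'
from station import env, grab_frame, calibration, workorder
import cv2,numpy as np
for n in ("top","side"):
    p,d=grab_frame(n); np.savez(f"pics/{n}0.npz",p=p,d=d)
    cv2.imwrite(f"pics/{n}0.png",cv2.resize(p[:,:,::-1],(800,600),interpolation=cv2.INTER_CUBIC))
    print(n,calibration(n))
o=env.get_obs();print(o)
E
```

```text
pics
top {'fx': 365.2802431584871, 'fy': 365.2802431584871, 'cx': 261.065744542327, 'cy': 187.79502673566097, 'pose': array([[ 0.00968049,  0.99823874, -0.05852957,  0.49246999],
       [-0.99984588,  0.01052016,  0.01405505,  0.2128618 ],
       [ 0.01464604,  0.05838449,  0.99818673,  1.42646643],
       [ 0.        ,  0.        ,  0.        ,  1.        ]])}
side {'fx': 359.1805649274865, 'fy': 359.1805649274865, 'cx': 254.5307545581821, 'cy': 196.56522774789556, 'pose': array([[ 0.95895471,  0.12785442, -0.25309903,  0.30196331],
       [-0.28235756,  0.34846327, -0.89378272, -0.80711161],
       [-0.02607836,  0.92856157,  0.37026115,  0.50742555],
       [ 0.        ,  0.        ,  0.        ,  1.        ]])}
{'clock': 0.1, 'q': array([-1.23252340e+00,  4.94119188e-01,  1.34607014e+00,  5.54900962e-06,
        1.30253741e+00, -9.54806108e-02]), 'dq': array([ 0.00104462, -0.00082141, -0.0023209 , -0.00123725,  0.00030238,
       -0.00053867]), 'tau': array([ 1.61042826e-03, -8.80238414e+01, -3.82541478e+01,  7.08303298e-02,
        4.83465940e-02, -4.44360410e-06]), 'ee_pos': array([ 0.26257152, -0.5667764 ,  0.21339873]), 'orientation': array([-3.06689904e+00, -6.75765179e-01,  2.07311055e-04]), 'wrist_force': array([ 0.1697085 ,  0.14700452, -0.10900491]), 'ft_torque': array([ 0.0099272 , -0.00513157, -0.02697301]), 'grip_force': 0.0, 'width': 0.09134782224937565}
```

View pics/top0.png

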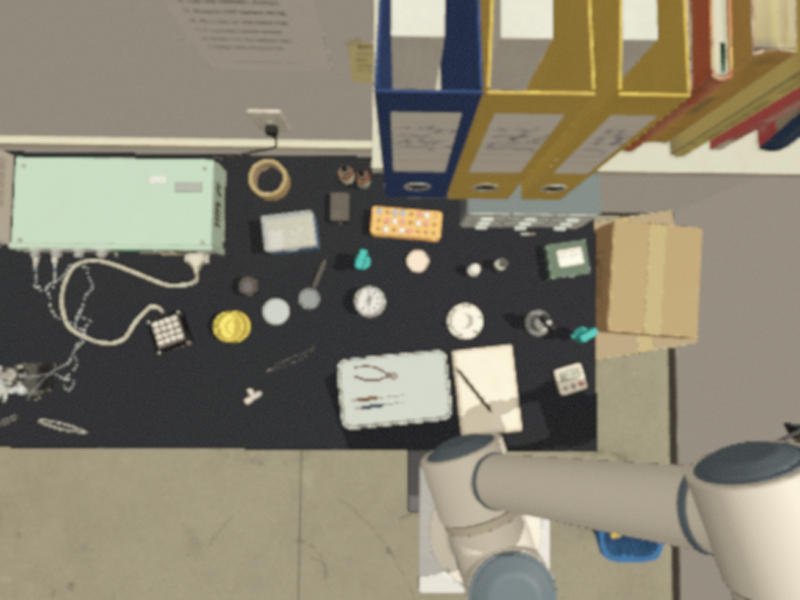

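View pics/side0.png

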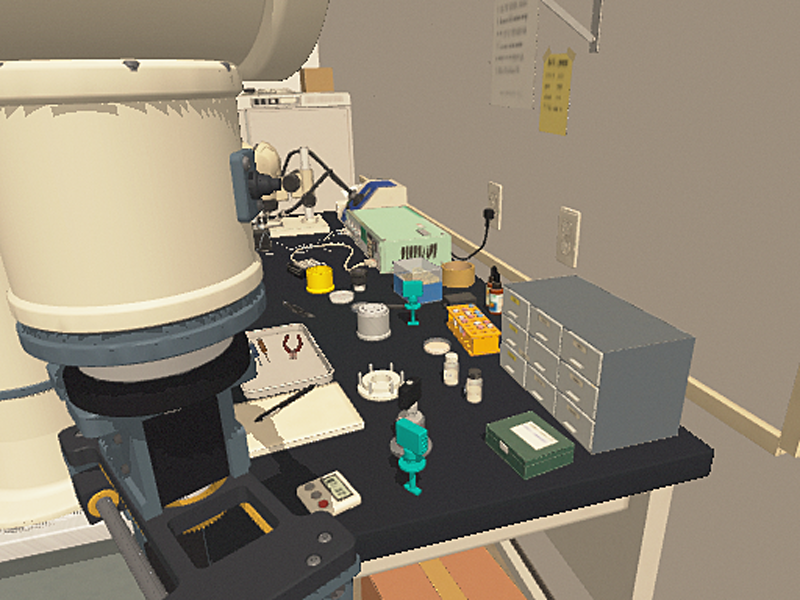

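The top view shows the pot at (370,301), drain stand (465,321), grey key stand with the black handle (538,322), vials (474,269) and (501,264), and turquoise decoys at (585,335) and (363,260) in the 800 px picture. The side view agrees: the key is just behind the turquoise key at (412,395).

```bash
cat > h.py <<'E'
import numpy as np, cv2
from station import env, grab_frame, calibration
def cloud(d,c):
    v,u=np.mgrid[0:d.shape[0],0:d.shape[1]]
    P=np.stack([(u-c['cx'])/c['fx']*d,-(v-c['cy'])/c['fy']*d,-d],-1)
    return P@c['pose'][:3,:3].T+c['pose'][:3,3]
def ray(u,v,z,c,fish=False):
    x,y=(u-c['cx'])/c['fx'],(v-c['cy'])/c['fy']
    if fish:
        r=np.hypot(x,y); s=np.sin(r)/r if r>1e-9 else 1; D=np.array([x*s,-y*s,-np.cos(r)])
    else: D=np.array([x,-y,-1])
    D=c['pose'][:3,:3]@D; o=c['pose'][:3,3]
    return o+D*(z-o[2])/D[2]
E
python3 - <<'E'
from h import *
z=np.load('pics/top0.npz');p,d=z['p'],z['d'];c=calibration('top');P=cloud(d,c)
for n,(u,v),r in [('pot',(237,193),14),('stand',(298,205),15),('key',(344,206),13),('vialA',(303,172),7),('vialB',(321,169),7)]:
    sl=np.s_[v-r:v+r+1,u-r:u+r+1]; Q=P[sl].reshape(-1,3); h=Q[:,2]
    for lo in (0.01,0.03,0.045,0.06,0.08,0.1):
        m=(h>lo)&(h<0.16)
        if m.sum()>3:
            q=Q[m]; print(n,lo,m.sum(),q[:,:2].mean(0).round(4),'box',q.min(0).round(4),q.max(0).round(4))
cr=[cv2.resize(p[v-24:v+24,u-24:u+24,::-1],(380,380),interpolation=cv2.INTER_CUBIC) for u,v in((237,193),(340,206))]
cv2.imwrite('pics/crop1.png',np.hstack(cr))
E
```

```text
pot 0.01 271 [0.5554 0.2861] box [0.5223 0.2511 0.01  ] [0.6048 0.322  0.0718]
pot 0.03 255 [0.5564 0.2863] box [0.5223 0.2537 0.0303] [0.5902 0.322  0.0718]
pot 0.045 240 [0.5566 0.2862] box [0.5223 0.2537 0.0456] [0.5902 0.322  0.0718]
pot 0.06 124 [0.5561 0.2841] box [0.5295 0.2574 0.0602] [0.586  0.3097 0.0718]
stand 0.01 249 [0.5114 0.0503] box [0.4714 0.0104 0.0101] [0.549  0.0917 0.0394]
stand 0.03 9 [0.5188 0.0479] box [0.4755 0.0131 0.03  ] [0.5483 0.0866 0.0394]
key 0.01 163 [ 0.5071 -0.1252] box [ 0.4848 -0.1501  0.01  ] [ 0.5391 -0.1064  0.1149]
key 0.03 130 [ 0.506  -0.1267] box [ 0.4888 -0.1501  0.0319] [ 0.5266 -0.1123  0.1149]
key 0.045 121 [ 0.506  -0.1277] box [ 0.4888 -0.1501  0.0458] [ 0.5266 -0.1123  0.1149]
key 0.06 80 [ 0.5073 -0.1296] box [ 0.4892 -0.1501  0.0609] [ 0.5256 -0.1134  0.1149]
key 0.08 71 [ 0.5076 -0.1303] box [ 0.4892 -0.1501  0.0829] [ 0.5256 -0.1134  0.1149]
key 0.1 57 [ 0.5073 -0.1319] box [ 0.4892 -0.1501  0.1005] [ 0.5252 -0.1134  0.1149]
vialA 0.01 47 [0.6344 0.0337] box [0.6191 0.016  0.0102] [0.6471 0.0533 0.0597]
vialA 0.03 42 [0.6349 0.0331] box [0.6245 0.0203 0.0307] [0.6471 0.0442 0.0597]
vialA 0.045 29 [0.6361 0.0315] box [0.6266 0.0203 0.0468] [0.6457 0.0423 0.0597]
vialB 0.01 51 [ 0.6495 -0.0335] box [ 0.6378 -0.0481  0.0128] [ 0.6638 -0.0229  0.0619]
vialB 0.03 43 [ 0.6506 -0.0344] box [ 0.6401 -0.0481  0.0319] [ 0.6638 -0.0236  0.0619]
vialB 0.045 27 [ 0.6518 -0.0365] box [ 0.6426 -0.0481  0.0525] [ 0.6616 -0.0275  0.0619]
vialB 0.06 6 [ 0.6553 -0.0333] box [ 0.6459 -0.0428  0.0601] [ 0.6611 -0.0275  0.0619]
```

View pics/crop1.png

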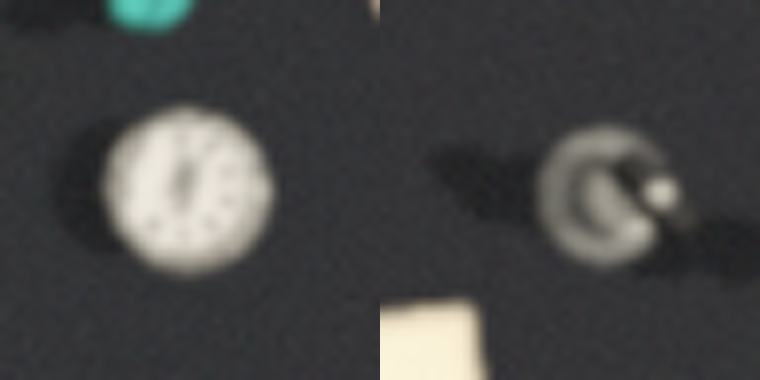

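The crop shows the pot's slotted top at crop (185,185) with the slot roughly upright in the picture, and the key stand at (605,195) with the handle diagonal toward lower right. I'll hover over it for a closer look.

{"api": "arm_command", "payload": {"steps": "20 -14 -4 0 0 0 60; 38 -27 -8 0 0 0 60; 40 -28 -8 0 0 0 60; 40 -28 -8 0 0 0 60; 40 -28 -8 0 0 0 60; 40 -28 -8 0 0 0 60; 40 -28 -8 0 0 0 60; 40 -28 -8 0 0 0 60; 38 -27 -8 0 0 0 60; 20 -14 -4 0 0 0 60", "newtons": 30}}

```text
clock: 1.1
ee_pos: [0.4818, -0.1876, 0.2865]
orientation: [-3.067, -0.679, -0.001]
wrist_force: [0.2, -0.3, -0.1]
width: 0.0601
grip_force: 0.0
```

```bash
cat >> h.py <<'E'
from scipy.spatial.transform import Rotation as Rn
def go(x,y,z,yaw=None):
    """tool shift (mm) + turn from the measured pose to TCP world x,y,z, tool x at yaw, pointing down"""
    o=env.get_obs(); R=Rn.from_rotvec(o['orientation']); y0=np.arctan2(*R.as_matrix()[[1,0],0])
    T=Rn.from_euler('z',y0 if yaw is None else yaw)*Rn.from_euler('x',np.pi)
    print('at',o['ee_pos'].round(4),'yaw',round(y0,3),'shift mm',(R.inv().apply(np.array([x,y,z])-o['ee_pos'])*1000).round(1),'turn',(R.inv()*T).as_rotvec().round(3))
def wrist(name):
    c=calibration('wrist'); p,d=grab_frame('wrist'); np.savez(f'pics/{name}.npz',p=p,d=d); cv2.imwrite(f'pics/{name}.png',cv2.resize(p[:,:,::-1],(768,576),interpolation=cv2.INTER_CUBIC)); return p,d,c
def wcloud(d,c):
    v,u=np.mgrid[0:d.shape[0],0:d.shape[1]]; x,y=(u-c['cx'])/c['fx'],(v-c['cy'])/c['fy']; r=np.hypot(x,y)+1e-9; t=np.tan(r)/r
    P=np.stack([x*t*d,-y*t*d,-d],-1); return P@c['pose'][:3,:3].T+c['pose'][:3,3]
E
python3 - <<'E'
from h import *
p,d,c=wrist('w1'); print(c); go(.507,-.13,.3)
P=wcloud(d,c); m=(P[...,2]>.1)&(P[...,2]<.125); print(m.sum(),P[m].mean(0))
E
```

```text
{'fx': 297.3186396354542, 'fy': 297.3186396354542, 'cx': 258.68282067222657, 'cy': 195.20227142129187, 'pose': array([[ 4.21773283e-01,  8.74848243e-01,  2.38218073e-01,
         5.48579810e-01],
       [-9.06701191e-01,  4.06811829e-01,  1.11342200e-01,
        -1.55680879e-01],
       [ 4.97598308e-04, -2.62953775e-01,  9.64808304e-01,
         4.56305745e-01],
       [ 0.00000000e+00,  0.00000000e+00,  0.00000000e+00,
         1.00000000e+00]])}
at [ 0.4829 -0.1861  0.2868] yaw 0.437 shift mm [ 45.5 -40.6 -13.1] turn [-0.    -0.002  0.   ]
1044 [ 0.52178652 -0.18007492  0.10630166]
```

View pics/w1.png

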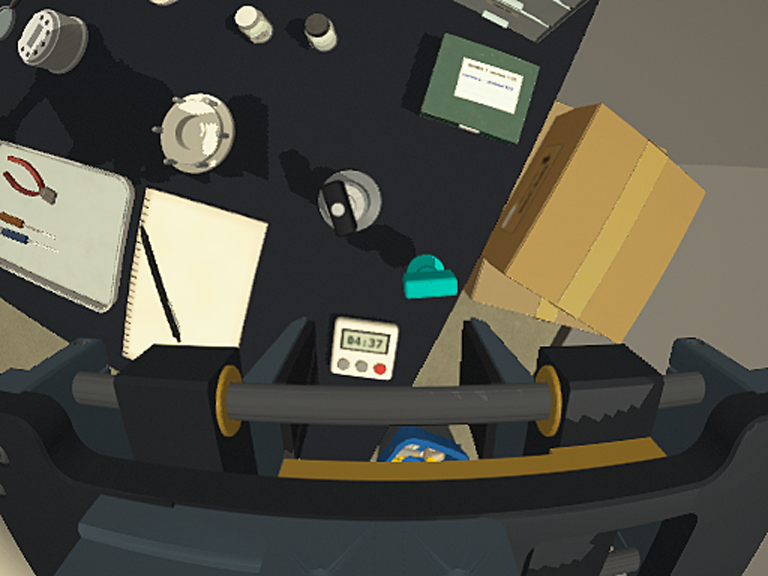

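The wrist picture shows the key handle centre at (340,207) with long axis about upright-left in the picture, turquoise decoy at (430,278), drain stand (197,133), pot (52,40), vials (252,24), (320,32).

```bash
python3 - <<'E'
from h import *
z=np.load('pics/w1.npz');p,d=z['p'],z['d'];c=calibration('wrist');P=wcloud(d,c)
def blob(u,v,r,lo,hi):
    m=np.zeros(d.shape,bool); m[v-r:v+r,u-r:u+r]=1; m&=(P[...,2]>lo)&(P[...,2]<hi); return m
m=blob(227,138,25,.098,.125); q=P[m]; print(m.sum(),q.mean(0),q.min(0),q.max(0))
rect=cv2.minAreaRect((q[:,:2]*1000).astype(np.float32)); print('key rect mm',rect)
qq=np.round(q[::1],4); u,s,vt=np.linalg.svd(q[:,:2]-q[:,:2].mean(0),full_matrices=False); print('dir',vt[0],np.arctan2(vt[0][1],vt[0][0]))
m=blob(233,133,30,.03,.065);print('tube',cv2.minAreaRect((P[m][:,:2]*1000).astype(np.float32)))
m=blob(131,89,30,.03,.045);q=P[m];print('pins',q.mean(0),cv2.minEnclosingCircle((q[:,:2]*1000).astype(np.float32)))
m=blob(131,89,30,.012,.026);q=P[m];print('standseat',q.mean(0),cv2.minEnclosingCircle((q[:,:2]*1000).astype(np.float32)))
E
```

```text
512 [ 0.50998636 -0.12958636  0.10861773] [ 0.48904734 -0.14816862  0.09819363] [ 0.52858554 -0.11026599  0.11158874]
key rect mm ((509.3981018066406, -129.43157958984375), (43.937530517578125, 16.616546630859375), 43.21792984008789)
dir [-0.73240566 -0.68086853] -2.3926448176260124
tube ((511.0388488769531, -128.67245483398438), (36.90092086791992, 41.15907669067383), 21.027734756469727)
pins [0.51146064 0.05305747 0.03208132] ((511.3908386230469, 52.91157150268555), 40.0701904296875)
standseat [0.51219602 0.05160579 0.01905716] ((511.81475830078125, 51.69252014160156), 39.954769134521484)
```

```bash
python3 - <<'E'
from h import *
go(.5095,-.1294,.14,.752); print(env.get_obs()['q'].round(3))
E
```

```text
at [ 0.4829 -0.1861  0.2868] yaw 0.437 shift mm [ 47.8 -40.1 146.9] turn [-0.    -0.002 -0.315]
[-0.484  0.272  1.499  0.002  1.37   0.65 ]
```

{"api": "arm_command", "payload": {"steps": "12 -10 14 0 0 0 40; 24 -20 30 0 0 0 40; 12 -10 30 0 0 0 40; 0 0 30 0 0 -0.08 40; 0 0 30 0 0 -0.12 40; 0 0 14 0 0 -0.115 40; 0 0 0 0 0 0 40; 0 0 0 0 0 0 40"}}

```text
clock: 1.95
ee_pos: [0.5075, -0.1343, 0.1382]
orientation: [-2.926, -1.144, 0.0]
wrist_force: [0.1, 0.1, 0.3]
width: 0.04
grip_force: 0.0
```

```bash
python3 - <<'E'
from h import *
p,d,c=wrist('w2');P=wcloud(d,c);m=(P[...,2]>.1)&(P[...,2]<.115)
yy,xx=np.where(m); k=np.hypot(P[...,0]-.5095,P[...,1]+.1294)<.035; m&=k; print(m.sum())
if m.sum()>20: print(cv2.minAreaRect((P[m][:,:2]*1000).astype(np.float32)))
go(.5095,-.1294,.08,.752)
E
```

```text
1282
((508.1551208496094, -130.76303100585938), (43.78473663330078, 15.6409330368042), 42.14823532104492)
at [ 0.5078 -0.1344  0.1387] yaw 0.745 shift mm [ 4.6 -2.6 58.7] turn [ 0.001 -0.    -0.007]
```

{"api": "arm_command", "payload": {"steps": "3.3 -2.5 10 0 0 0 40; 0 0 25 0 0 0 40; 0 0 20 0 0 0 40; 0 0 4 0 0 0 40; 0 0 0 0 0 0 10; 0 0 0 0 0 0 10; 0 0 0 0 0 0 10; 0 0 0 0 0 0 10; 0 0 0 0 0 0 10", "newtons": 30}}

```text
clock: 2.9
ee_pos: [0.5087, -0.1303, 0.0795]
orientation: [2.923, 1.148, 0.002]
wrist_force: [1.0, -0.8, 1.3]
width: 0.0158
grip_force: 30.0
```

{"api": "arm_command", "payload": {"steps": "0 0 -4 0 0 0 10; 0 0 -12 0 0 0 10; 0 0 -25 0 0 0 10; 0 0 -35 0 0 0 10; 0 0 -40 0 0 0 10; 0 0 -30 0 0 -0 10; 0 0 -10 0 0 0 10; 0 0 0 0 0 0 10"}}

```text
clock: 3.7
ee_pos: [0.5085, -0.1302, 0.2363]
orientation: [2.922, 1.148, 0.003]
wrist_force: [-0.1, -0.5, -3.2]
width: 0.0161
grip_force: 30.0
```

```bash
python3 - <<'E'
from h import *
o=env.get_obs();print(o['width'],o['wrist_force'],o['ft_torque'])
go(.462,.26,.235,.25)
E
```

```text
0.01611613750932924 [-0.10340889 -0.49888853 -3.15042388] [-0.02094566 -0.07534961 -0.00628159]
at [ 0.5085 -0.1302  0.2363] yaw 0.749 shift mm [ 231.6 -317.5    0.8] turn [ 0.002 -0.002  0.499]
```

{"api": "arm_command", "payload": {"steps": "12 -16 0 0 0 0 10; 24 -33 0 0 0 0 10; 28 -39 0 0 0 0 10; 29 -40 0 0 0 0 10; 29 -40 0 0 0 0 10; 29 -40 0 0 0 0 10; 29 -39 0 0 0 0 10; 27 -37 0 0 0 0 10; 18 -24 0 0 0 0 10; 7 -9.5 0 0 0 0 10"}}

```text
clock: 4.7
ee_pos: [0.4604, 0.2626, 0.2331]
orientation: [-2.922, -1.152, 0.004]
wrist_force: [-0.2, -0.1, -1.2]
width: 0.0161
grip_force: 30.0
```

{"api": "arm_command", "payload": {"steps": "0 0 0 0 0 0.1 10; 0 0 0 0 0 0.14 10; 0 0 0 0 0 0.14 10; 0 0 0 0 0 0.11 10; 0 0 0 0 0 0 10; 0 0 0 0 0 0 10"}}

```text
clock: 5.3
ee_pos: [0.4616, 0.2598, 0.2341]
orientation: [3.114, 0.41, -0.002]
wrist_force: [-0.3, -0.3, -1.7]
width: 0.0157
grip_force: 30.0
```

```bash
python3 - <<'E'
from h import *
o=env.get_obs();print(o['clock'],o['wrist_force'],o['ft_torque'],o['q'].round(3))
p,d,c=wrist('w3'); P=wcloud(d,c); np.savez('pics/w3c.npz',P=P,**{k:c[k] for k in c})
go(.462,.26,.235,.25)
cv2.imwrite('pics/w3crop.png',cv2.resize(p[:280,:,::-1],(800,438),interpolation=cv2.INTER_CUBIC))
m=(P[...,2]>.052)&(P[...,2]<.07)&(np.hypot(P[...,0]-.556,P[...,1]-.286)<.05);print(m.sum(),P[m].mean(0),cv2.minEnclosingCircle((P[m][:,:2]*1000).astype(np.float32)))
E
```

```text
5.3 [-0.26708462 -0.34539456 -1.65481529] [ 0.01973646 -0.0095735   0.05548128] [ 0.4    0.34   1.55  -0.     1.253  1.709]
at [0.4617 0.2599 0.2343] yaw 0.262 shift mm [ 0.3  0.  -0.7] turn [0.    0.001 0.012]
2151 [0.5550489  0.28744064 0.05951185] ((555.6422119140625, 288.6648864746094), 34.735443115234375)
```

View pics/w3crop.png

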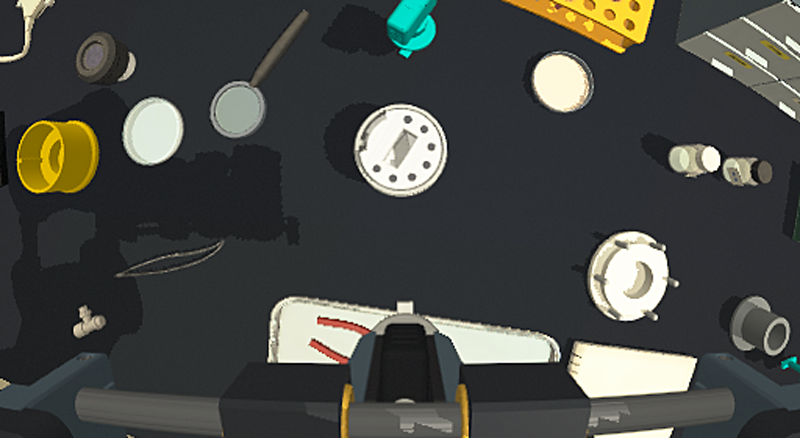

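The picture shows the pot at (401,150) with the slot tilted right-up and the rib notch at (363,148), the drain stand at (628,277), and the bar tip held at (403,308).

```bash
python3 - <<'E'
from h import *
z=np.load('pics/w3.npz');p=z['p'];C=np.load('pics/w3c.npz');P=C['P'];c={k:C[k] for k in('cx','cy','fx','fy','pose')}
u0,v0,r=257,96,34
cr=cv2.resize(p[v0-r:v0+r,u0-r:u0+r],None,fx=8,fy=8,interpolation=cv2.INTER_CUBIC)
g=cv2.cvtColor(cr,cv2.COLOR_RGB2GRAY)
f=lambda x,y:((x+.5)/8-.5+u0-r,(y+.5)/8-.5+v0-r)
for th in (110,140,165,185):
    m=(g<th).astype(np.uint8)
    cs,_=cv2.findContours(m,cv2.RETR_LIST,cv2.CHAIN_APPROX_NONE)
    for k in cs:
        W=np.array([ray(*f(x,y),.062,c,True)[:2]*1000 for x,y in k[:,0]],np.float32)
        a=cv2.contourArea(W)
        if 15<a<500: print(th,round(a),np.round(W.mean(0),1),[np.round(t,1) for t in cv2.minAreaRect(W)])
out=cr[:,:,::-1].copy(); cv2.imwrite('pics/slot.png',out)
# disc circle: top-of-stack points by height
m=(P[...,2]>.0595)&(P[...,2]<.066)&(np.hypot(P[...,0]-.5555,P[...,1]-.288)<.045);print(m.sum(),np.median(P[m][:,2]),cv2.minEnclosingCircle((P[m][:,:2]*1000).astype(np.float32)))
E
```

```text
110 16 [533.1 288.4] [array([533.1, 288.4]), array([4.3, 4.8]), np.float64(14.7)]
110 17 [537.6 275.4] [array([537.5, 275.4]), array([4.3, 5. ]), np.float64(15.1)]
110 15 [537.  301.7] [array([537.1, 301.8]), array([4.5, 4.4]), np.float64(14.3)]
110 16 [549.  267.6] [array([549. , 267.6]), array([4.5, 4.5]), np.float64(60.7)]
110 16 [549.7 315.7] [array([549.6, 315.8]), array([3.7, 8. ]), np.float64(48.8)]
110 17 [573.8 276.1] [array([573.8, 276.1]), array([4.5, 4.7]), np.float64(61.1)]
110 19 [577.9 289.3] [array([578. , 289.1]), array([5.4, 4.8]), np.float64(32.8)]
110 41 [567.8 313.6] [array([568.1, 313.1]), array([ 4.6, 27.1]), np.float64(67.1)]
140 20 [533.1 288.4] [array([533. , 288.5]), array([4.9, 5.3]), np.float64(14.7)]
140 22 [537.5 275.4] [array([537.5, 275.5]), array([4.9, 5.6]), np.float64(9.3)]
140 19 [537.  301.7] [array([537.1, 301.8]), array([5., 5.]), np.float64(14.7)]
140 20 [549.  267.5] [array([549. , 267.6]), array([5. , 5.1]), np.float64(60.7)]
140 19 [562.7 267.6] [array([562.7, 267.6]), array([4.9, 4.7]), np.float64(15.1)]
140 33 [564.  288.4] [array([560.9,
[... 1082 characters left out ...]
, array([5.9, 5.8]), np.float64(59.5)]
185 28 [537.5 275.3] [array([537.4, 275.3]), array([5.7, 6.2]), np.float64(15.0)]
185 25 [537.  301.7] [array([536.9, 301.7]), array([5.8, 5.6]), np.float64(59.2)]
185 26 [549.  267.5] [array([548.9, 267.5]), array([5.7, 5.7]), np.float64(59.9)]
185 26 [562.7 267.6] [array([562.8, 267.6]), array([5.8, 5.5]), np.float64(1.4)]
185 232 [557.1 287.6] [array([555.7, 288.6]), array([11.9, 27.8]), np.float64(73.5)]
185 26 [573.9 276. ] [array([573.8, 276. ]), array([5.6, 5.8]), np.float64(61.1)]
185 29 [577.9 289.4] [array([577.9, 289.5]), array([6.1, 6.3]), np.float64(61.0)]
1697 0.06105577894024927 ((555.3574829101562, 288.62921142578125), 30.15492057800293)
```

View pics/slot.png

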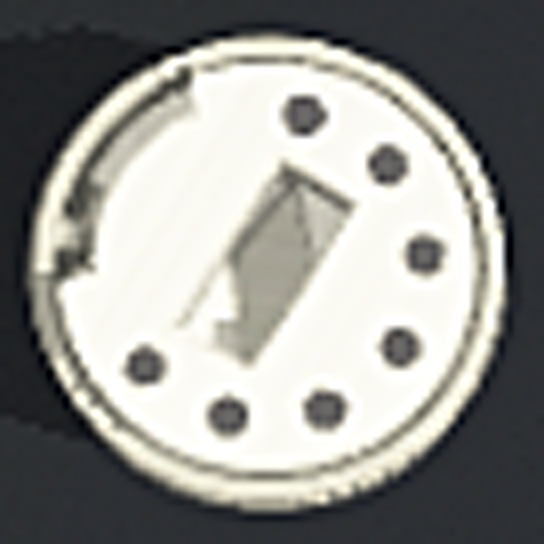

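The enlarged crop shows the slot centred on (268,262) running from lower-left to upper-right, with the lower carrier's face showing as the bright patch at (220,310). Rect fit is 11.9 × 27.8 mm, as it should be, at yaw −0.288. Next I check the held key against the camera.

```bash
python3 - <<'E'
from h import *
C=np.load('pics/w3c.npz');P=C['P']; tc=np.array([.4617,.2599]); a=.262
L=np.stack([(P[...,0]-tc[0])*np.cos(a)+(P[...,1]-tc[1])*np.sin(a),(P[...,0]-tc[0])*np.sin(a)-(P[...,1]-tc[1])*np.cos(a),P[...,2]],-1)
for lo,hi in((.15,.175),(.195,.22)):
    m=(L[...,2]>lo)&(L[...,2]<hi)&(np.hypot(L[...,0],L[...,1])<.04)
    if m.sum(): q=L[m]*1000; print(m.sum(),q.min(0),q.max(0),q.mean(0)); 
    m2=m&(L[...,0]>.005)
    if lo>.19: print(cv2.minEnclosingCircle(q[:,:2].astype(np.float32)))
go(.5556,.2886,.15,-.288)
E
```

```text
72 [  4.58512779  -4.48625733 162.21306351] [ 10.22978582   3.05463106 167.75648993] [  7.96546076  -0.70812162 165.9552731 ]
270 [  7.08042518 -15.12947628 203.8613496 ] [ 16.36431528  14.53343223 209.93738829] [ 12.44979795  -0.60667812 207.89956188]
((8.184743881225586, -0.2980222702026367), 14.846116065979004)
at [0.4617 0.2599 0.2343] yaw 0.262 shift mm [98.2 -3.4 84.2] turn [0.001 0.001 0.55 ]
```

{"api": "arm_command", "payload": {"steps": "15 -0.4 0 0 0 0 10; 30 -0.9 5 0 0 0.05 10; 29.7 1 15 0 0 0.13 10; 24 4 20 0 0 0.13 10; 0 0 25 0 0 0.13 10; 0 0 19 0 0 0.11 10; 0 0 0 0 0 0 10; 0 0 0 0 0 0 10; 0 0 0 0 0 0 10"}}

```text
clock: 6.25
ee_pos: [0.5592, 0.2765, 0.1522]
orientation: [-3.108, 0.45, -0.002]
wrist_force: [-0.3, 0.2, -2.4]
width: 0.016
grip_force: 30.0
```

```bash
python3 - <<'E'
from h import *
o=env.get_obs();print(o['clock'],o['wrist_force'],o['ft_torque'],o['q'].round(3))
go(.5565,.2884,.135,-.288)
p,d,c=wrist('w4');P=wcloud(d,c);print(c['pose'][:3,3])
m=(P[...,2]>.0595)&(P[...,2]<.066)&(np.hypot(P[...,0]-.5555,P[...,1]-.288)<.045);print(m.sum(),np.median(P[m][:,2]),cv2.minEnclosingCircle((P[m][:,:2]*1000).astype(np.float32)))
E
```

```text
6.25 [-0.27695932  0.20478173 -2.37437984] [0.05387553 0.02571078 0.03203655] [ 0.364  0.553  1.423 -0.     1.164  2.222]
at [0.5592 0.2765 0.1522] yaw -0.288 shift mm [ -5.9 -10.6  17.2] turn [-0.001 -0.001  0.   ]
[0.62959898 0.25603414 0.32207876]
1397 0.06105344888314457 ((555.7296752929688, 289.1877746582031), 29.98293685913086)
```

{"api": "arm_command", "payload": {"steps": "-3 -5.3 0 0 0 0 10; -2.9 -5.3 4 0 0 0 10; 0 0 5 0 0 0 10; 0 0 4 0 0 0 10; 0 0 3 0 0 0 10; 0 0 2 0 0 0 10; 0 0 1 0 0 0 10; 0 0 0 0 0 0 10"}}

```text
clock: 7.1
ee_pos: [0.556, 0.288, 0.1318]
orientation: [3.108, -0.456, -0.0]
wrist_force: [-0.6, -0.6, -1.9]
width: 0.0157
grip_force: 30.0
```

```bash
python3 - <<'E'
from h import *
o=env.get_obs();print(o['clock'],o['wrist_force'],o['ft_torque'])
go(.5565,.2884,.1215,-.288)
E
```

```text
7.1 [-0.59232177 -0.62023258 -1.8579453 ] [ 0.08182191  0.04213552 -0.03212206]
at [0.556  0.288  0.1318] yaw -0.291 shift mm [ 0.4 -0.5 10.3] turn [ 0.     0.    -0.003]
```

{"api": "arm_command", "payload": {"steps": "0 0 3 0 0 0 10; 0 0 3 0 0 0 10; 0 0 2 0 0 0 10; 0 0 1 0 0 0 10; 0 0 1 0 0 0 10; 0 0 0.7 0 0 0 10; 0 0 0 0 0 0 10"}}

```text
clock: 7.8
ee_pos: [0.5561, 0.2882, 0.1216]
orientation: [-3.108, 0.456, -0.001]
wrist_force: [-1.8, -0.3, 4.6]
width: 0.016
grip_force: 30.0
```

{"api": "arm_command", "payload": {"steps": "0 0 0 0 0 -0.05 10; 0 0 0 0 0 -0.05 10; 0 0 0 0 0 -0.05 10; 0 0 0 0 0 0 10"}}

```text
clock: 8.2
ee_pos: [0.5563, 0.2883, 0.1216]
orientation: [-3.133, 0.22, -0.001]
wrist_force: [-0.1, 0.3, 2.0]
width: 0.0156
grip_force: 30.0
```

{"api": "arm_command", "payload": {"steps": "0 0 0 0 0 -0.05 10; 0 0 0 0 0 -0.05 10; 0 0 0 0 0 0 10"}}

```text
clock: 8.5
ee_pos: [0.5563, 0.2883, 0.1215]
orientation: [-3.14, 0.066, -0.001]
wrist_force: [0.6, 0.4, 1.3]
width: 0.0157
grip_force: 30.0
```

{"api": "arm_command", "payload": {"steps": "0 0 0 0 0 -0.05 10; 0 0 0 0 0 -0.05 10; 0 0 0 0 0 0 10"}}

```text
clock: 8.8
ee_pos: [0.5562, 0.2883, 0.1214]
orientation: [-3.14, -0.09, -0.001]
wrist_force: [-0.6, 1.2, 1.7]
width: 0.0157
grip_force: 30.0
```

{"api": "arm_command", "payload": {"steps": "0 0 0.3 0 0 -0.05 10; 0 0 0 0 0 -0.05 10; 0 0 0 0 0 0 10"}}

```text
clock: 9.1
ee_pos: [0.5561, 0.2882, 0.1211]
orientation: [-3.132, -0.246, -0.001]
wrist_force: [0.1, 1.5, 1.3]
width: 0.0164
grip_force: 30.0
```

{"api": "arm_command", "payload": {"steps": "0 0 0 0 0 -0.05 10; 0 0 0 0 0 -0.05 10; 0 0 0 0 0 0 10"}}

```text
clock: 9.4
ee_pos: [0.5559, 0.288, 0.1208]
orientation: [3.116, 0.402, -0.0]
wrist_force: [-0.0, 0.4, 0.4]
width: 0.016
grip_force: 30.0
```

{"api": "arm_command", "payload": {"steps": "0 0 0 0 0 -0.05 10; 0 0 0 0 0 -0.05 10; 0 0 0 0 0 0 10"}}

```text
clock: 9.7
ee_pos: [0.5558, 0.288, 0.1208]
orientation: [3.092, 0.557, -0.001]
wrist_force: [-0.3, -0.7, 0.8]
width: 0.0159
grip_force: 30.0
```

{"api": "arm_command", "payload": {"steps": "0 0 0.5 0 0 0 10; 0 0 0.5 0 0 0 10; 0 0 0 0 0 0 10"}}

```text
clock: 10.0
ee_pos: [0.556, 0.2881, 0.1198]
orientation: [3.091, 0.558, -0.0]
wrist_force: [1.4, -0.7, -0.3]
width: 0.0157
grip_force: 30.0
```

{"api": "arm_command", "payload": {"steps": "0 0 0.7 0 0 0 10; 0 0 0.7 0 0 0 10; 0 0 0 0 0 0 10"}}

```text
clock: 10.3
ee_pos: [0.5561, 0.2881, 0.1184]
orientation: [-3.091, -0.56, -0.0]
wrist_force: [2.0, 0.1, -0.8]
width: 0.016
grip_force: 30.0
```

{"api": "arm_command", "payload": {"steps": "0 0 1.5 0 0 0 10; 0 0 1.5 0 0 0 10; 0 0 1.5 0 0 0 10; 0 0 1.5 0 0 0 10; 0 0 1 0 0 0 10; 0 0 0 0 0 0 10"}}

```text
clock: 10.9
ee_pos: [0.5558, 0.2881, 0.1113]
orientation: [3.091, 0.561, -0.001]
wrist_force: [1.4, 0.4, -2.6]
width: 0.0156
grip_force: 30.0
```

{"api": "arm_command", "payload": {"steps": "0 0 1 0 0 0 10; 0 0 1 0 0 0 10; 0 0 0.8 0 0 0 10; 0 0 0.5 0 0 0 10; 0 0 0 0 0 0 10"}}

```text
clock: 11.4
ee_pos: [0.5559, 0.2881, 0.1081]
orientation: [3.091, 0.561, -0.0]
wrist_force: [1.6, -0.1, -2.1]
width: 0.016
grip_force: 30.0
```

{"api": "arm_command", "payload": {"steps": "0 0 0.5 0 0 0 10; 0 0 0.4 0 0 0 10; 0 0 0.3 0 0 0 10; 0 0 0 0 0 0 10"}}

```text
clock: 11.8
ee_pos: [0.556, 0.2881, 0.1076]
orientation: [-3.091, -0.561, -0.001]
wrist_force: [-1.1, -0.3, 7.5]
width: 0.016
grip_force: 30.0
```

{"api": "arm_command", "payload": {"steps": "0 0 -0.2 0 0 0.06 10; 0 0 0 0 0 0.06 10; 0 0 0 0 0 0.05 10; 0 0 0 0 0 0 10"}}

```text
clock: 12.2
ee_pos: [0.5562, 0.288, 0.1076]
orientation: [3.128, 0.295, 0.001]
wrist_force: [1.2, -2.0, 4.6]
width: 0.0158
grip_force: 30.0
```

{"api": "arm_command", "payload": {"steps": "0 0 0 0 0 0.05 10; 0 0 0 0 0 0.05 10; 0 0 0 0 0 0 10"}}

```text
clock: 12.5
ee_pos: [0.5562, 0.288, 0.1075]
orientation: [3.138, 0.14, 0.001]
wrist_force: [0.7, -2.5, 5.0]
width: 0.0156
grip_force: 30.0
```

{"api": "arm_command", "payload": {"steps": "0 0 0 0 0 0.05 10; 0 0 0 0 0 0.05 10; 0 0 0 0 0 0 10"}}

```text
clock: 12.8
ee_pos: [0.5562, 0.288, 0.1074]
orientation: [3.141, -0.015, 0.001]
wrist_force: [1.0, -2.4, 5.2]
width: 0.0156
grip_force: 30.0
```

{"api": "arm_command", "payload": {"steps": "0 0 0 0 0 0.05 10; 0 0 0 0 0 0.05 10; 0 0 0 0 0 0 10"}}

```text
clock: 13.1
ee_pos: [0.556, 0.2881, 0.1073]
orientation: [-3.137, 0.171, -0.0]
wrist_force: [1.3, -2.2, 4.5]
width: 0.0162
grip_force: 30.0
```

{"api": "arm_command", "payload": {"steps": "0 0 0 0 0 0.05 10; 0 0 0 0 0 0.05 10; 0 0 0 0 0 0 10"}}

```text
clock: 13.4
ee_pos: [0.5559, 0.2883, 0.1072]
orientation: [-3.124, 0.327, 0.0]
wrist_force: [0.8, -0.1, 2.0]
width: 0.0158
grip_force: 30.0
```

```bash
python3 - <<'E'
from h import *
o=env.get_obs();print(o['clock'],o['wrist_force'],o['ft_torque'],o['q'].round(3))
go(.5561,.2881,.1073,0)
E
```

```text
13.4 [ 0.7579765  -0.06216591  1.96043597] [-0.00796485 -0.18721322  0.08772361] [0.383 0.609 1.457 0.    1.076 2.163]
at [0.5559 0.2883 0.1072] yaw -0.209 shift mm [ 0.2  0.2 -0.1] turn [-0.     0.    -0.209]
```

{"api": "arm_command", "payload": {"steps": "0 0 0.3 0 0 0.04 10; 0 0 0.3 0 0 0.04 10; 0 0 0 0 0 0 10"}}

```text
clock: 13.7
ee_pos: [0.556, 0.2883, 0.1067]
orientation: [-3.109, 0.452, -0.0]
wrist_force: [0.4, 0.1, 5.4]
width: 0.0159
grip_force: 30.0
```

{"api": "arm_command", "payload": {"steps": "0 0 0 0 0 0.03 10; 0 0 0 0 0 0.03 10; 0 0 0 0 0 0 10"}}

```text
clock: 14.0
ee_pos: [0.556, 0.2883, 0.1068]
orientation: [-3.094, 0.544, -0.0]
wrist_force: [0.3, -0.4, 4.4]
width: 0.0162
grip_force: 30.0
```

{"api": "arm_command", "payload": {"steps": "0 0 0.3 0 0 0.03 10; 0 0 0.3 0 0 0 10; 0 0 0 0 0 0 10"}}

```text
clock: 14.3
ee_pos: [0.5561, 0.2883, 0.1062]
orientation: [-3.085, 0.59, -0.0]
wrist_force: [-0.3, 0.6, 5.2]
width: 0.0161
grip_force: 30.0
```

```bash
python3 - <<'E'
from h import *
o=env.get_obs();print(o['clock'],o['wrist_force'],o['ft_torque'],o['q'].round(3))
go(.5561,.2881,.1073,0)
E
```

```text
14.3 [-0.29363543  0.56334276  5.16657486] [ 0.08080979 -0.04522654  0.07002966] [0.383 0.61  1.458 0.    1.073 2.332]
at [0.5561 0.2883 0.1062] yaw -0.378 shift mm [ 0.1  0.2 -1.1] turn [-0.    -0.    -0.378]
```

{"api": "arm_command", "payload": {"steps": "0 0 0.4 0 0 0 10; 0 0 0.4 0 0 0 10; 0 0 0 0 0 0 10"}}

```text
clock: 14.6
ee_pos: [0.5561, 0.2883, 0.1053]
orientation: [-3.085, 0.591, -0.0]
wrist_force: [0.9, 0.7, 4.0]
width: 0.0158
grip_force: 30.0
```

{"api": "arm_command", "payload": {"steps": "0 0 0.8 0 0 0 10; 0 0 0.8 0 0 0 10; 0 0 0.8 0 0 0 10; 0 0 0.8 0 0 0 10; 0 0 0 0 0 0 10"}}

```text
clock: 15.1
ee_pos: [0.5556, 0.2879, 0.1015]
orientation: [3.084, -0.595, -0.001]
wrist_force: [1.3, 1.0, -1.5]
width: 0.0157
grip_force: 30.0
```

{"api": "arm_command", "payload": {"steps": "0 0 1 0 0 0 10; 0 0 1 0 0 0 10; 0 0 1 0 0 0 10; 0 0 1 0 0 0 10; 0 0 0 0 0 0 10"}}

```text
clock: 15.6
ee_pos: [0.5558, 0.2881, 0.0978]
orientation: [3.084, -0.595, -0.001]
wrist_force: [-0.3, -0.9, -1.7]
width: 0.0158
grip_force: 30.0
```

{"api": "arm_command", "payload": {"steps": "0 0 1.5 0 0 0 10; 0 0 1.5 0 0 0 10; 0 0 1.5 0 0 0 10; 0 0 1.5 0 0 0 10; 0 0 1 0 0 0 10; 0 0 0 0 0 0 10"}}

```text
clock: 16.2
ee_pos: [0.5559, 0.2881, 0.091]
orientation: [3.085, -0.595, -0.0]
wrist_force: [-1.3, -0.1, 1.9]
width: 0.0162
grip_force: 30.0
```

{"api": "arm_command", "payload": {"steps": "0 0 1.5 0 0 0 10; 0 0 1.5 0 0 0 10; 0 0 1.2 0 0 0 10; 0 0 1 0 0 0 10; 0 0 0.8 0 0 0 10; 0 0 0 0 0 0 10"}}

```text
clock: 16.8
ee_pos: [0.556, 0.2881, 0.0851]
orientation: [-3.085, 0.595, -0.0]
wrist_force: [-2.4, -1.5, 7.1]
width: 0.0158
grip_force: 30.0
```

{"api": "arm_command", "payload": {"steps": "0 0 0.2 0 0 -0.06 10; 0 0 0 0 0 -0.12 10; 0 0 0 0 0 -0.14 10; 0 0 0 0 0 -0.14 10; 0 0 0 0 0 -0.14 10; 0 0 0 0 0 -0.14 10; 0 0 0 0 0 0 10"}}

```text
clock: 17.5
ee_pos: [0.5567, 0.2885, 0.0853]
orientation: [-3.089, -0.569, -0.003]
wrist_force: [-0.6, -0.4, 7.6]
width: 0.0157
grip_force: 30.0
```

{"api": "arm_command", "payload": {"steps": "0 0 0 0 0 -0.1 10; 0 0 0 0 0 -0.14 10; 0 0 0 0 0 -0.14 10; 0 0 0 0 0 -0.14 10; 0 0 0 0 0 -0.14 10; 0 0 0 0 0 -0.12 10; 0 0 0 0 0 -0.06 10; 0 0 0 0 0 0 10"}}

```text
clock: 18.3
ee_pos: [0.5566, 0.2885, 0.0853]
orientation: [2.591, 1.775, 0.002]
wrist_force: [-0.9, -0.2, 7.4]
width: 0.0161
grip_force: 30.0
```

```bash
python3 - <<'E'
from h import *
o=env.get_obs();print(o['clock'],o['wrist_force'],o['ft_torque'],o['q'].round(3))
go(.5561,.2881,.0896,-.378+1.571)
E
```

```text
18.3 [-0.90406103 -0.20078975  7.4090211 ] [0.06820299 0.10514494 0.00824024] [0.383 0.636 1.475 0.    1.029 0.752]
at [0.5566 0.2885 0.0853] yaw 1.201 shift mm [-0.5 -0.3 -4.3] turn [ 0.001 -0.001  0.008]
```

{"api": "arm_command", "payload": {"steps": "0 0 -1 0 0 0 10; 0 0 -0.8 0 0 0 10; 0 0 -0.6 0 0 0 10; 0 0 -0.5 0 0 0 10; 0 0 0 0 0 0 10"}}

```text
clock: 18.8
ee_pos: [0.5565, 0.2884, 0.088]
orientation: [2.594, 1.772, 0.002]
wrist_force: [1.2, 0.8, 4.7]
width: 0.016
grip_force: 30.0
```

{"api": "arm_command", "payload": {"steps": "0 0 -0.6 0 0 0 10; 0 0 -0.6 0 0 0 10; 0 0 -0.5 0 0 0 10; 0 0 0 0 0 0 10"}}

```text
clock: 19.2
ee_pos: [0.5563, 0.2882, 0.0896]
orientation: [2.594, 1.772, 0.001]
wrist_force: [2.6, 2.0, 3.9]
width: 0.0156
grip_force: 30.0
```

{"api": "arm_command", "payload": {"steps": "0 0 -0.5 0 0 0 10; 0 0 -0.5 0 0 0 10; 0 0 -0.5 0 0 0 10; 0 0 -0.5 0 0 0 10; 0 0 0 0 0 0 10; 0 0 0 0 0 0 10"}}

```text
clock: 19.8
ee_pos: [0.5555, 0.2878, 0.0911]
orientation: [-2.594, -1.772, 0.002]
wrist_force: [0.8, -1.4, -5.7]
width: 0.0158
grip_force: 30.0
```

```bash
python3 - <<'E'
from h import *
o=env.get_obs();print(o['clock'],o['wrist_force'],o['ft_torque'],o['q'].round(3),o['ee_pos'])
E
```

```text
19.8 [ 0.79826201 -1.43319066 -5.73022854] [-0.41463544 -0.24243278  0.02657367] [ 0.383  0.628  1.471 -0.     1.043  0.755] [0.55551576 0.28784061 0.0911273 ]
```

{"api": "arm_command", "payload": {"steps": "0 0 -2 0 0 0 10; 0 0 -4 0 0 0 10; 0 0 -6 0 0 0 10; 0 0 -8 0 0 0 10; 0 0 -9 0 0 0 10; 0 0 -10 0 0 0 10; 0 0 -10 0 0 0 10; 0 0 -10 0 0 0 10; 0 0 -6 0 0 0 10; 0 0 0 0 0 0 10"}}

```text
clock: 20.8
ee_pos: [0.5565, 0.2883, 0.1575]
orientation: [2.594, 1.772, 0.003]
wrist_force: [0.5, -0.4, -4.8]
width: 0.0158
grip_force: 30.0
```

{"api": "arm_command", "payload": {"steps": "0 0 -4 0 0 0 10; 0 0 -6 0 0 0 10; 0 0 -6 0 0 0 10; 0 0 -2 0 0 0 10; 0 0 0 0 0 0 10; 0 0 0 0 0 0 10"}}

```text
clock: 21.4
ee_pos: [0.5559, 0.2881, 0.1743]
orientation: [-2.594, -1.772, 0.0]
wrist_force: [-1.0, 0.1, -5.2]
width: 0.0162
grip_force: 30.0
```

```bash
python3 - <<'E'
from h import *
o=env.get_obs();print(o['clock'],o['wrist_force'],o['ft_torque'],o['q'].round(3))
p,d=grab_frame('side'); cv2.imwrite('pics/s2.png',cv2.resize(p[100:300,120:380,::-1],(780,600),interpolation=cv2.INTER_CUBIC))
go(.5118,.052,.18)
go(.5118,.052,.18,.55)
E
```

```text
21.4 [-1.03253692  0.08191494 -5.20124685] [-0.01606556 -0.05482999  0.00112113] [0.383 0.533 1.391 0.    1.218 0.755]
at [0.5558 0.2881 0.1742] yaw 1.199 shift mm [-235.9   44.8   -5.8] turn [-0.  0. -0.]
at [0.5558 0.2881 0.1742] yaw 1.199 shift mm [-235.9   44.8   -5.8] turn [-0.     0.     0.649]
```

View pics/s2.png

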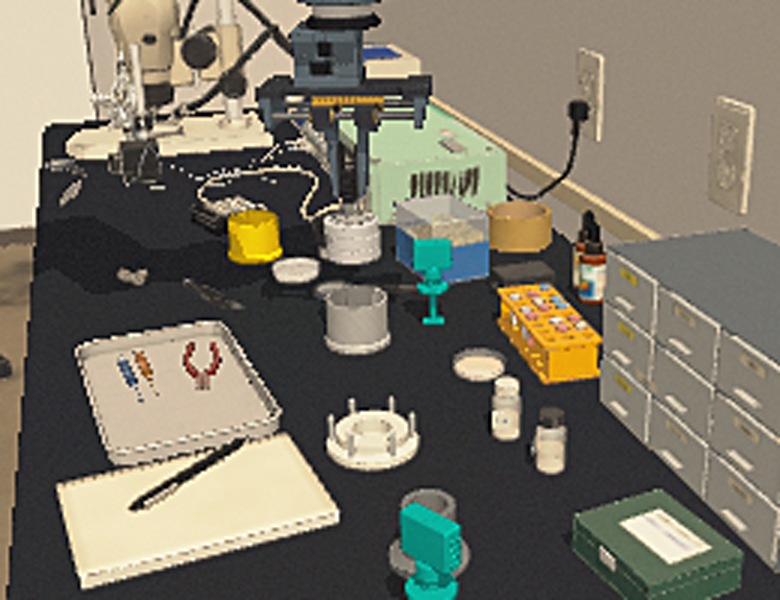

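The side picture shows the whole three-carrier stack hanging under the gripper at (350,235), clear of the empty pot at (357,318); vials stand upright at (507,408), (550,440). I'll check the stand position from the earlier wrist frame.

```bash
python3 - <<'E'
from h import *
C=np.load('pics/w3c.npz');P=C['P']
k=np.hypot(P[...,0]-.5118,P[...,1]-.052)<.055
for lo,hi in((.008,.026),(.016,.025),(.029,.045)):
    m=k&(P[...,2]>lo)&(P[...,2]<hi);q=P[m];print(lo,m.sum(),np.median(q,0),cv2.minEnclosingCircle((q[:,:2]*1000).astype(np.float32)))
E
```

```text
0.008 1588 [0.51150482 0.05901368 0.01872847] ((510.425537109375, 52.78958511352539), 42.74803924560547)
0.016 1117 [0.51096832 0.05246453 0.01921099] ((510.1719970703125, 53.58363342285156), 40.11885070800781)
0.029 86 [0.50278993 0.06105291 0.03173562] ((510.88909912109375, 53.07291793823242), 40.03948974609375)
```

{"api": "arm_command", "payload": {"steps": "-6 1.1 -1 0 0 0 10; -15 2.9 -2 0 0 0 10; -25 4.7 -2 0 0 0 10; -32 6.1 -1 0 0 0 10; -35 6.7 0 0 0 0 10; -35 6.7 0 0 0 0 10; -32 6.1 0 0 0 0 10; -27 5.1 0 0 0 0 10; -18 3.4 0 0 0 0 10; -10.5 1.9 0 0 0 0 10"}}

```text
clock: 22.45
ee_pos: [0.5112, 0.0504, 0.1807]
orientation: [2.595, 1.77, -0.0]
wrist_force: [-0.2, 0.5, -5.4]
width: 0.0162
grip_force: 30.0
```

{"api": "arm_command", "payload": {"steps": "0 0 5 0 0 0 10; 0 0 8 0 0 0 10; 0 0 5 0 0 0 10; 0 0 0 0 0 0 10; 0 0 0 0 0 0 10"}}

```text
clock: 22.95
ee_pos: [0.512, 0.053, 0.1622]
orientation: [-2.593, -1.773, 0.001]
wrist_force: [0.3, -0.6, -4.4]
width: 0.0158
grip_force: 30.0
```

```bash
python3 - <<'E'
from h import *
o=env.get_obs();print(o['clock'],o['wrist_force'],o['ft_torque'],o['q'].round(3))
go(.5121,.0525,.0895)
p,d=grab_frame('side'); cv2.imwrite('pics/s3.png',cv2.resize(p[200:310,180:330,::-1],(780,572),interpolation=cv2.INTER_CUBIC))
E
```

```text
22.95 [ 0.27142868 -0.57587571 -4.42639145] [-0.01937251 -0.08406603  0.02676312] [-0.013  0.403  1.679  0.     1.06   0.358]
at [0.512  0.053  0.1622] yaw 1.2 shift mm [-0.4  0.3 72.7] turn [-0.001  0.    -0.   ]
```

View pics/s3.png

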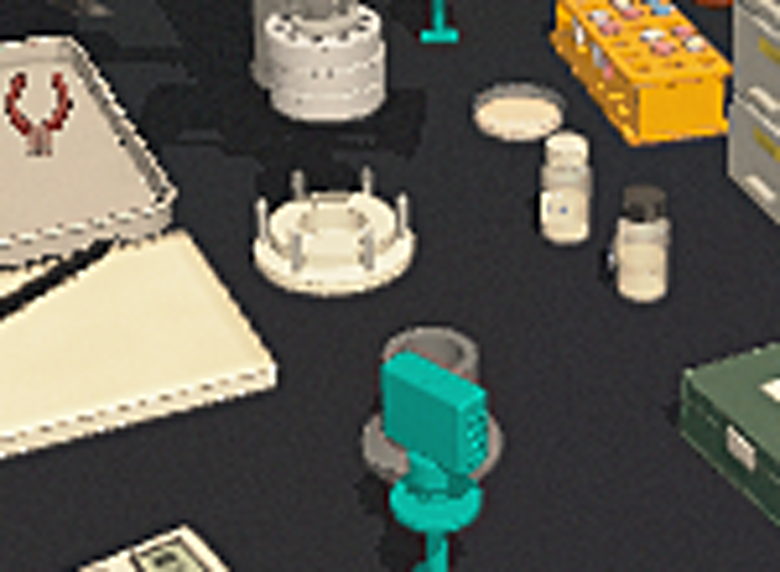

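The picture shows the stack level above the drain stand (stack at (325,65), stand at (333,240)), vials upright.

{"api": "arm_command", "payload": {"steps": "0 0 5 0 0 0 10; 0 0 10 0 0 0 10; 0 0 12 0 0 0 10; 0 0 12 0 0 0 10; 0 0 8 0 0 0 10; 0 0 5 0 0 0 10; 0 0 3 0 0 0 10; 0 0 2 0 0 0 10; 0 0 0 0 0 0 10"}}

```text
clock: 23.9
ee_pos: [0.5121, 0.0525, 0.1054]
orientation: [2.594, 1.772, 0.0]
wrist_force: [-1.2, -0.3, -4.4]
width: 0.0158
grip_force: 30.0
```

{"api": "arm_command", "payload": {"steps": "0 0 2 0 0 0 10; 0 0 2 0 0 0 10; 0 0 2 0 0 0 10; 0 0 2 0 0 0 10; 0 0 1.5 0 0 0 10; 0 0 1 0 0 0 10; 0 0 0 0 0 0 10"}}

```text
clock: 24.6
ee_pos: [0.5119, 0.0525, 0.0948]
orientation: [-2.594, -1.772, 0.0]
wrist_force: [-0.9, 0.2, -5.6]
width: 0.0159
grip_force: 30.0
```

Now between the pins; the last millimetres slowly.

{"api": "arm_command", "payload": {"steps": "0 0 1 0 0 0 10; 0 0 1 0 0 0 10; 0 0 1 0 0 0 10; 0 0 0.7 0 0 0 10; 0 0 0 0 0 0 10"}}

```text
clock: 25.1
ee_pos: [0.5119, 0.0525, 0.0911]
orientation: [-2.594, -1.772, 0.0]
wrist_force: [-0.2, 0.5, -4.7]
width: 0.0163
grip_force: 30.0
```

{"api": "arm_command", "payload": {"steps": "0 0 0.5 0 0 0 10; 0 0 0.5 0 0 0 10; 0 0 0 0 0 0 10"}}

```text
clock: 25.4
ee_pos: [0.512, 0.0525, 0.0902]
orientation: [-2.594, -1.772, 0.0]
wrist_force: [0.4, 0.7, -4.6]
width: 0.0161
grip_force: 30.0
```

{"api": "arm_command", "payload": {"steps": "0 0 0.5 0 0 0 10; 0 0 0.5 0 0 0 10; 0 0 0 0 0 0 10"}}

```text
clock: 25.7
ee_pos: [0.5121, 0.0525, 0.0894]
orientation: [2.594, 1.772, 0.0]
wrist_force: [-1.0, 0.2, 3.0]
width: 0.0159
grip_force: 30.0
```

{"api": "arm_command", "payload": {"steps": "0 0 -0.3 0 0 0 10; 0 0 0 0 0 0 10; 0 0 0 0 0 0 18; 0 0 0 0 0 0 24; 0 0 0 0 0 0 34; 0 0 0 0 0 0 40; 0 0 0 0 0 0 40; 0 0 0 0 0 0 40"}}

```text
clock: 26.5
ee_pos: [0.512, 0.0525, 0.0895]
orientation: [-2.594, -1.772, 0.0]
wrist_force: [-0.2, 0.7, 0.4]
width: 0.0397
grip_force: 0.0
```

{"api": "arm_command", "payload": {"steps": "0 0 -5 0 0 0 40; 0 0 -15 0 0 0 40; 0 0 -30 0 0 0 40; 0 0 -40 0 0 0 40; 0 0 -30 0 0 0 40; 0 0 -10 0 0 0 40; 0 0 0 0 0 0 40; 0 0 0 0 0 0 40"}}

```text
clock: 27.3
ee_pos: [0.5115, 0.0525, 0.2187]
orientation: [-2.593, -1.772, 0.001]
wrist_force: [0.3, -0.8, 0.3]
width: 0.0401
grip_force: 0.0
```

```bash
python3 - <<'E'
from h import *
o=env.get_obs();print(o['clock'],o['wrist_force'],o['ee_pos'])
p,d=grab_frame('side'); cv2.imwrite('pics/s4.png',cv2.resize(p[180:310,180:330,::-1],(690,598),interpolation=cv2.INTER_CUBIC))
p,d,c=wrist('w9');P=wcloud(d,c);k=np.hypot(P[...,0]-.512,P[...,1]-.0525)<.05
for lo,hi in((.058,.066),(.066,.08),(.1,.12)):
    m=k&(P[...,2]>lo)&(P[...,2]<hi);q=P[m]
    if len(q)>5: print(lo,len(q),np.median(q,0).round(4),cv2.minEnclosingCircle((q[:,:2]*1000).astype(np.float32)),cv2.minAreaRect((q[:,:2]*1000).astype(np.float32)))
E
```

```text
27.3 [ 0.2787693  -0.81584016  0.30797129] [0.51149569 0.05248157 0.21870331]
0.058 1237 [0.5111 0.058  0.0612] ((510.2006530761719, 53.723567962646484), 30.161577224731445) ((509.2765197753906, 52.24072265625), (53.20241165161133, 59.12333297729492), 69.80536651611328)
0.066 147 [0.5063 0.0543 0.0665] ((511.0049743652344, 52.038936614990234), 17.79727554321289) ((511.4326477050781, 52.794151306152344), (29.74605369567871, 34.50983810424805), 68.05120849609375)
0.1 705 [0.5118 0.055  0.1188] ((511.03350830078125, 52.055450439453125), 22.450847625732422) ((511.13525390625, 52.22906494140625), (44.02898406982422, 16.013446807861328), 68.74606323242188)
```

View pics/s4.png

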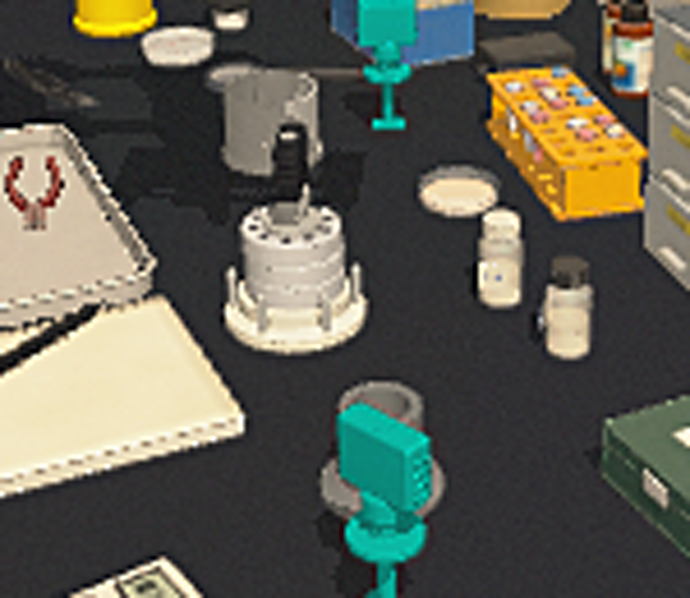

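The stack sits level on the stand between the pins, with its top at 61 mm as it was in the pot. The key is upright with its handle top at 119 mm, which matches the locked position, and both vials are standing.

```bash
python3 -c "
from station import workorder
print(workorder.hand_in())"
```

```text
the job is handed in; nothing more can be done
None
```

I handed the job in: the three carriers stand level and centred on the drain stand with the key released, upright and, by its measured height, locked; both vials are still standing, and no verdict was returned.

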